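# Bring the tube reader to its mark and present a tube to it

### The job

Slide the loose round white tube reader across the bench until it lies wholly inside the round green mark. Then take the orange-capped tube out of the metal rack, carry it over the red bins without touching them or the jar, and hold it upright and centred over the reader's green window with its underside about 1 cm above the glass, never touching the reader with the tube. Finish while still holding it there, still; leave the other tubes, the bins, jar, mouse and wash bottle where they are.

Things in the scene. Friction and masses are not known exactly. Their poses are not given: they have to be found in the camera images.
- reader: the loose tube reader: a flat white round puck, 110 mm in diameter, 35 mm high, about 0.4 kg, too wide to grip; origin at the centre of its underside, z up; it slides on the bench when pushed on its side
- reader_window (a point): centre of the reader's round green window (36 mm across, in a black disc), on its flat top face, 35 mm above the reader's origin
- mark: the round green mark on the bench where the reader belongs: 150 mm in diameter, flat, no height, with a small white dot at its centre; origin at its centre
- tube_orange: the orange-capped sample tube 116 mm tall, white body 28.4 mm in diameter, cap 35 mm in diameter and 22 mm high (94 to 116 mm above the origin); origin at the centre of its underside, z along the tube towards the cap; about 50 g; stands loose in any one of the rack's three holes with its underside 15 mm above the bench
- rack: fixed aluminium block, 190 mm (its x, along the row of holes) by 70 mm (its y) by 60 mm high; three holes 31.5 mm wide and 45 mm deep (floor 15 mm above the bench), 55 mm apart along its x, the middle one at its centre; origin at the centre of its underside
- tube_blue1: blue-capped tube, otherwise the same as the orange one, standing in the rack; leave alone
- tube_blue2: blue-capped tube, otherwise the same as the orange one, standing in the rack; leave alone
- bin_jar: loose red open bin, 150 (x) by 100 (y) by 65 mm high, standing between the rack and the green mark and holding the jar; origin at the centre of its underside
- bin_caps: loose red open bin of the same size, between the rack and the green mark, with loose caps lying in it, none above its rim; origin at the centre of its underside
- jar: jar with a black lid, 48 mm in diameter, 95 mm high, standing in a red bin, its top about 100 mm above the bench; origin at the centre of its underside
- mouse: black computer mouse, 100 by 58 mm, 31 mm high, on the far side of the bench; origin at the centre of its underside, x along its length
- wash_bottle: white bottle with a blue cap, 60 mm in diameter, 150 mm high, at the far right of the bench; origin at the centre of its underside
There are look-alikes about, which are no part of the job. Leave any yellow look-alike of the tube_orange alone.

How it is judged:
On the way, in this order (a step that is already met when the one before it is completed fails the run):
1. the reader lies wholly inside the green mark, at rest, with the orange-capped tube still in the rack (horizontal distance between reader and mark below 0.023 m and linear speed of reader below 0.02 m/s and height (world z) of tube_orange below 0.03 m), for 0.3 s.
2. the orange-capped tube is lifted clear of the rack in the gripper (height (world z) of tube_orange above 0.075 m and contact force between the fingers and tube_orange above 1 N), for 0.2 s.
At the end, for the whole second after the job is handed in: The reader rests with its centre within 23 mm of the mark's centre; the gripper holds the orange-capped tube still, upright within 0.12 rad, its underside 3 to 20 mm above the reader's window and within 10 mm of the window's centre sideways, not touching the reader (horizontal distance between reader and mark below 0.023 m and linear speed of each of reader, tube_orange below 0.02 m/s and angle between reader's own z axis and vertical below 0.05 rad and horizontal distance between tube_orange and reader_window below 0.01 m and z of tube_orange in the frame of reader_window between 0.003 and 0.02 m and angle between tube_orange's own z axis and vertical below 0.12 rad and contact force between tube_orange and reader below 0.05 N and contact force between the fingers and tube_orange above 1 N); the arm keeps its last pose, push and grip.
It fails at once if another tube, a red bin, the jar, the mouse or the wash bottle is moved more than 25 mm (distance of any of tube_blue1, tube_blue2, bin_jar, bin_caps, jar, mouse, wash_bottle from where it was at the start of the episode above 0.025 m).
It fails at once if the orange-capped tube touches the reader (contact force between tube_orange and reader above 0.3 N).
It fails at once if the reader is lifted instead of slid (height (world z) of reader above 0.02 m).
It fails at once if the orange-capped tube touches a red bin or the jar (contact force between tube_orange and bin_jar above 0.5 N or contact force between tube_orange and bin_caps above 0.5 N or contact force between tube_orange and jar above 0.5 N).
It also fails if it takes over 58 s, if anything falls off the work surface, if the arm or the gripper's body presses on something with over 40 N, if the wrist force passes 120 N, or if a joint passes its speed limit or range.

### The arm

A 6-joint arm with a two-finger parallel gripper is mounted at the origin on the work surface. World frame = base frame: x ahead of the robot, y to its left, z up, the work surface at z = 0. Lengths are in m, angles in rad, forces in N, time in s.
With the tool pointing down it reaches from about 0.35 to 0.975 m from the base axis. Payload 4.9 kg.
Tool frame: the origin (TCP) lies at the very end of the fingers, on their centre line; the grasp point (between the pads) lies 19 mm behind it; z points along the fingers, y is the line along which they close (so a half turn about z gives the same grasp; the last joint's range is limited). The gripper opens to 85 mm and grips with 20 to 120 N. Pads are 22 mm wide; open, the fingers measure 114 mm over their backs; the gripper's body (76 mm by 85 mm) begins 54 mm behind the grasp point. The pads swing forward as they close: fully open they stand 13 mm farther back than shut.
Start: joints at [1.062, 0.053, 1.613, -0, 1.476, -0.119], TCP at [0.237, 0.578, 0.231] pointing down, gripper open.
Joint ranges: [-3.01, 3.01], [-1.01, 2.22], [0.06, 2.58], [-1.02, 4.17], [0.09, 2.62], [-3.14, 3.14]. Speed limits (rad/s): [2.57, 2.57, 3.14, 3.14, 3.14, 3.14].

### API

Orientations are given as a unit quaternion [w, x, y, z].
In Python, from plant import * gives the robot as it stands.
- The arm moves only by the tool jog_arm, never from a script. Its argument "moves" is a list that holds one entry, the list of rows, each a list of 7 numbers: the finger opening in cm, from 0 to 8.54, then the shift along the tool's x, y, z in cm, then the turn, a rotation vector about the tool's x, y, z in rad. A call has 1 to 20 rows; each row shifts and turns the commanded pose from where the row before left it, along the tool's axes as they then stand; what a row does not reach is not made up. A row lasts 1/12 s, in which the tool goes at most 41.7 mm and 7.16 degrees, less where a joint would pass 70% of its speed; a pose out of reach is approached as far as the arm can. A call is refused whole if a number of a shift passes 4.17 or a number of a turn 0.125, either way. A call with a gripper value outside its range is refused whole. The fingers move at their own pace and stop on an object; the grip force is fixed at half the most. Time passes only in rows, so rows that do not move let the fingers close. It gives the time, the measured TCP pose, the force, the opening and the grip force at its end, in the units of the state.
- state(): the state, without advancing time (a new reading comes with each control period).
- grab_frame(name): name is "side" or "top"; returns a dict with "color" (384x512x3 uint8, blue, green, red), "depth" (384x512 float32, m along the optical axis (not along the pixel's ray), 0 where there is no reading), "fx", "fy", "cx", "cy" (pixels), "R" (3x3) and "t" (3): a world point X has camera coordinates R X + t. Camera axes: x right, y down, z forward; pixel columns grow to the right and rows downward; lengths in m; the calibration is good to about 2 mm. A picture is of the moment at which its call begins.
- job_done(): hands the job in; it is judged then, once.
Trained networks look in a picture, given as the dict that the camera call returned (one of the last four; its "shot" number tells which), for a name from the list of things; names that differ only in an ending like _2 or _b are one class to them, and where a whole thing is asked for, a point or a joint stands for the part that bears it (a point fixed in the world has none). Each returns a list of dicts, best first, with "p" (0 to 1); they miss things now and then, are a little off and sometimes report something else, mostly with a low value. They report only what shows in the picture. A call takes as long as a camera call. They do not tell look-alikes from the thing itself.
- recognise(name, picture): "rect" ([centre column, centre row, width, height] in pixels, round what is visible of it).
- regions_of(name, picture): "pixels" (384x512 bool, what is visible of it) and "rect" ([centre column, centre row, width, height] in pixels, round what is visible of it).
The state is a dict: "time": time; "joint_pos": joint angles; "joint_vel": joint speeds; "joint_efforts": joint torques, N m; "tool_pos": TCP position; "tool_rot": TCP orientation; "contact_force": force on the tool from outside, world axes, zero at the start; "ft_torque": the same for the moment, N m; "gripper_width": opening from 0.0 (shut) to 1.0 (fully open); "grasp_force": force on a finger pad.
Only numpy, scipy, OpenCV 4.12 (cv2) and the standard library are available. Lean on these libraries where they do the work, as an engineer would, in place of code of your own. Each camera call takes 0.05 s, during which the arm holds its last target. There are 200 camera calls.

## Working session

There is one attempt and no reset: what is moved stays moved. The work goes in short steps, Python scripts to look and compute and a tool call to move; the robot and the scene stay as the last step left them, time stands still between calls to the robot, and variables do not carry over. Pictures are saved under pics/ and viewed, at most 10 in all, crops included, and the job is handed in when it is done.

Besides the shell and the picture viewer there is one more tool, called after "Request:" by a JSON object that holds its "name" and its "arguments", one argument or row to a line. jog_arm: Moves the arm, as the interface text tells. Its arguments: {"type":"object","properties":{"moves":{"type":"array"}},"required":["moves"]}

```bash
mkdir -p pics; ls; cat > h.py <<'E'
from plant import *
import numpy as np, cv2
def world(f,u,v,d):
    p=np.array([(u-f['cx'])/f['fx']*d,(v-f['cy'])/f['fy']*d,d]); return f['R'].T@(p-f['t'])
def onz(f,u,v,z):
    r=f['R'].T@np.array([(u-f['cx'])/f['fx'],(v-f['cy'])/f['fy'],1.]); c=-f['R'].T@f['t']
    return c+r*(z-c[2])/r[2]
def cloud(f,m):
    v,u=np.nonzero(m&(f['depth']>0)); d=f['depth'][v,u]
    p=np.stack([(u-f['cx'])/f['fx']*d,(v-f['cy'])/f['fy']*d,d],1); return (p-f['t'])@f['R']
E
python3 - <<'E'
from h import *
fs={n:grab_frame(n) for n in('side','top')}
cv2.imwrite('pics/a.png',np.vstack([cv2.resize(fs[n]['color'],(400,300)) for n in fs])) 
for n in fs: cv2.imwrite(f'pics/{n}.png',fs[n]['color'])
for n,f in fs.items():
  print(n,-f['R'].T@f['t'])
  for o in('reader','mark','tube_orange','tube_blue1','rack','bin_jar','jar','mouse','wash_bottle'):
    for r in regions_of(o,f)[:4]:
      c=cloud(f,r['pixels']); 
      if len(c): print(o,round(r['p'],2),np.round(r['rect']),'med',np.median(c,0).round(3),'lo',np.percentile(c,2,axis=0).round(3),'hi',np.percentile(c,98,axis=0).round(3))
print(state())
E
```

```text
pics
side [ 0.00672163 -0.51841335  0.64891258]
reader 0.96 [358. 297.  59.  60.] med [ 0.48  -0.303  0.035] lo [ 0.44  -0.349  0.005] hi [ 0.54  -0.251  0.038]
reader 0.52 [295. 233.  65.  42.] med [ 0.557 -0.078  0.001] lo [ 0.492 -0.142 -0.001] hi [ 0.627 -0.009  0.003]
reader 0.26 [423. 229.  38.  67.] med [ 0.675 -0.322  0.08 ] lo [ 0.664 -0.346  0.002] hi [ 0.706 -0.29   0.151]
mark 0.76 [293. 232.  61.  39.] med [ 0.557 -0.078  0.001] lo [ 0.492 -0.143 -0.001] hi [ 0.627 -0.008  0.003]
tube_orange 0.71 [132. 155.  17.  40.] med [0.443 0.414 0.068] lo [ 0.431  0.407 -0.001] hi [0.492 0.509 0.116]
tube_orange 0.68 [155. 162.  17.  27.] med [0.434 0.293 0.102] lo [ 0.422  0.285 -0.   ] hi [0.555 0.492 0.132]
tube_blue1 0.81 [184. 141.  10.  26.] med [0.54  0.308 0.109] lo [0.53  0.301 0.062] hi [0.561 0.33  0.132]
tube_blue1 0.7 [171. 151.  18.  26.] med [0.488 0.3   0.104] lo [0.477 0.293 0.062] hi [0.506 0.32  0.132]
rack 0.67 [168. 176.  67.  48.] med [0.469 0.281 0.043] lo [0.396 0.264 0.003] hi [0.585 0.331 0.061]
rack 0.44 [423. 229.  38.  69.] med [ 0.675 -0.323  0.082] lo
[... 2063 characters left out ...]
joint_pos': array([ 1.06199016e+00,  5.26721461e-02,  1.61290566e+00,  1.26377560e-05,
        1.47599264e+00, -1.18996196e-01]), 'joint_vel': array([-0.00042026,  0.00083465,  0.00022997, -0.00020445,  0.00202178,
        0.00135602]), 'joint_efforts': array([-3.02077678e-04, -3.93700004e+01, -3.70469034e+01, -1.23096406e-04,
        5.81618242e-04,  5.21310952e-06]), 'tool_pos': array([0.23749293, 0.57809938, 0.23131747]), 'tool_rot': array([-2.55420576e-06,  1.93673905e-01,  9.81065960e-01,  1.25047540e-05]), 'contact_force': array([ 0.36735221,  0.60828398, -0.85665705]), 'ft_torque': array([ 0.04798137,  0.03108652, -0.0504409 ]), 'grasp_force': 0.0, 'gripper_width': 0.9987725139104479}
```

View pics/side.png

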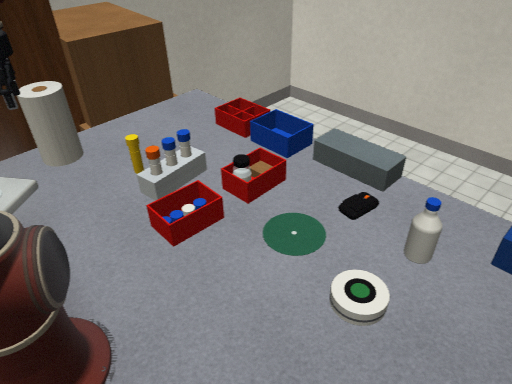

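View pics/top.png

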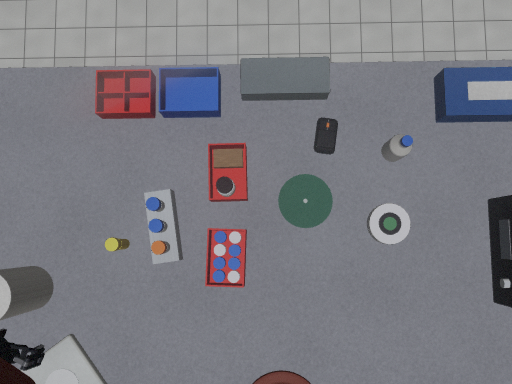

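The side view shows the orange cap at (153,152) in the rack's near hole and the yellow look-alike at (132,140). The top view shows the reader at (390,224), the mark at (306,201) and the orange cap at (159,248). Next I'll measure these precisely.

```bash
cat >> h.py <<'E'
from scipy.spatial.transform import Rotation as Rn
def yaw():
    w,x,y,z=state()['tool_rot']; R=Rn.from_quat([x,y,z,w]).as_matrix(); return np.arctan2(R[1,1],R[0,1]),R
def topcirc(c,lo,hi):
    q=c[(c[:,2]>lo)&(c[:,2]<hi)]; (x,y),r=cv2.minEnclosingCircle(q[:,:2].astype(np.float32)); return np.round([x,y,r,*q.mean(0)[:2],np.median(q[:,2])],4)
def hsv(f): return cv2.cvtColor(f['color'],cv2.COLOR_BGR2HSV)
def plan(dst,yw,step=3.5,turn=.12):
    """rows from current pose to dst with tool down; yw target yaw of tool y"""
    s=state(); y0,_=yaw(); d=(np.array(dst)-s['tool_pos'])*100; dy=(yw-y0+np.pi/2)%np.pi-np.pi/2
    n=max(1,int(np.ceil(max(np.abs(d).max()*1.15/step,abs(dy)/turn)))); rows=[]
    for i in range(n):
        y=y0+dy*i/n; e=d/n
        rows.append([round(e[0]*np.sin(y)-e[1]*np.cos(y),2),round(e[0]*np.cos(y)+e[1]*np.sin(y),2),round(-e[2],2),0,0,round(-dy/n,3)])
    return rows
E
python3 - <<'E'
from h import *
for n in('side','top'):
  f=grab_frame(n); H=hsv(f); print(n)
  r=regions_of('reader',f)[0]; print('reader',topcirc(cloud(f,r['pixels']),.03,.045))
  m=regions_of('mark',f)[0]; c=cloud(f,m['pixels']); print('mark',topcirc(c,-.01,.01))
  w=m['pixels']&(H[...,1]<70)&(H[...,2]>120); v,u=np.nonzero(w); 
  x,y=int(m['rect'][0]),int(m['rect'][1]); g=f['color'][y-5:y+6,x-5:x+6].sum(2); a,b=np.unravel_index(g.argmax(),g.shape); print('dot',onz(f,x-5+b,y-5+a,0).round(4))
  for k in('tube_orange','tube_blue1'):
    for t in regions_of(k,f):
      c=cloud(f,t['pixels']); q=c[:,2]>.11; print(k,round(t['p'],2),topcirc(c,.115 ,.14))
  R=regions_of('rack',f)[0]; c=cloud(f,R['pixels']);c=c[(c[:,2]>.05)&(c[:,2]<.066)]; print('rack',cv2.minAreaRect(c[:,:2].astype(np.float32)))
  red=((H[...,0]<8)|(H[...,0]>172))&(H[...,1]>150); c=cloud(f,red); 
  k=(c[:,2]>.058)&(c[:,2]<.075)&(c[:,0]>.25)&(c[:,0]<.75)&(c[:,1]<.25)&(c[:,1]>.03)
  for s in (c[:,0]<.52,c[:,0]>.52): print('bin',cv2.minAreaRect(c[k&s][:,:2].astype(np.float32)))
  org=(H[...,0]>5)&(H[...,0]<17)&(H[...,1]>170); c=cloud(f,org); k=(c[:,2]>.12)&(abs(c[:,0]-.437)<.04); 
  if k.sum(): print('orange top',np.percentile(c[k],[3,50,97],axis=0).round(4))
print('turn',plan([.475,-.372,.2],-.28))
E
```

```text
side
reader [ 0.4941 -0.296   0.0559  0.4901 -0.2984  0.0356]
mark [ 0.5615 -0.0761  0.078   0.5583 -0.0774  0.0009]
dot [ 0.5606 -0.0768  0.    ]
tube_orange 0.86 [0.4374 0.3025 0.0196 0.4348 0.2972 0.1291]
tube_orange 0.75 [ 0.  0.  0. nan nan nan]
tube_orange 0.65 [0.4469 0.4242 0.0166 0.4463 0.4213 0.1157]
tube_blue1 0.88 [0.4918 0.3095 0.0189 0.4893 0.3048 0.129 ]
tube_blue1 0.55 [0.5463 0.3177 0.0189 0.5435 0.3121 0.1285]
tube_blue1 0.27 [ 0.  0.  0. nan nan nan]
rack ((0.49246054887771606, 0.30967965722084045), (0.19229033589363098, 0.07363265752792358), 8.272781372070312)
bin ((0.4098396301269531, 0.1403639167547226), (0.10248841345310211, 0.15197353065013885), 87.66949462890625)
bin ((0.6365157961845398, 0.13553664088249207), (0.15249420702457428, 0.10320360213518143), 1.0507779121398926)
orange top [[0.4001 0.2922 0.125 ]
 [0.4359 1.0245 0.2557]
 [0.4743 1.0306 0.3791]]
top
reader [ 0.493  -0.2954  0.0552  0.4934 -0.2947  0.0351]
mark [ 5.615e-01 -7.580e-02  7.550e-02  5.600e-01 -7.560e-02  5.000e-04]
dot [ 0.5606 -0.0722  0.    ]
tube_orange 0.68 [0.4455 0.4223 0.017  0.44
[... 2722 characters left out ...]
t64(2.93), np.float64(0.89), np.float64(0.1), 0, 0, np.float64(0.046)], [np.float64(2.88), np.float64(1.03), np.float64(0.1), 0, 0, np.float64(0.046)], [np.float64(2.83), np.float64(1.16), np.float64(0.1), 0, 0, np.float64(0.046)], [np.float64(2.78), np.float64(1.29), np.float64(0.1), 0, 0, np.float64(0.046)], [np.float64(2.72), np.float64(1.41), np.float64(0.1), 0, 0, np.float64(0.046)]]h.py:15: RuntimeWarning: Mean of empty slice.
  q=c[(c[:,2]>lo)&(c[:,2]<hi)]; (x,y),r=cv2.minEnclosingCircle(q[:,:2].astype(np.float32)); return np.round([x,y,r,*q.mean(0)[:2],np.median(q[:,2])],4)
  ret = um.true_divide(
  return _methods._mean(a, axis=axis, dtype=dtype,
  ret = ret.dtype.type(ret / rcount)
```

Request:
{"name": "jog_arm", "arguments": {
  "moves": [
    [[6,2.06,-2.89,0,0,0,0],[6,2.06,-2.89,0,0,0,0],[6,2.06,-2.89,0,0,0,0],[6,2.06,-2.89,0,0,0,0],[6,2.06,-2.89,0,0,0,0],[6,2.06,-2.89,0,0,0,0],[6,2.06,-2.89,0,0,0,0],[6,2.06,-2.89,0,0,0,0],[6,2.06,-2.89,0,0,0,0],[6,2.06,-2.89,0,0,0,0],[6,2.06,-2.89,0,0,0,0],[6,2.06,-2.89,0,0,0,0],[6,2.06,-2.89,0,0,0,0],[6,2.06,-2.89,0,0,0,0]]
  ]
}}

```text
time: 2.77
tool_pos: [-0.1841, 0.3123, 0.2316]
tool_rot: [-0.0, 0.194, 0.981, 0.001]
contact_force: [-0.7, 0.7, -0.9]
gripper_width: 0.702
grasp_force: 0.0
```

Request:
{"name": "jog_arm", "arguments": {
  "moves": [
    [[6,2.06,-2.89,0,0,0,0],[6,2.06,-2.89,0,0,0,0],[6,2.06,-2.89,0,0,0,0],[6,2.06,-2.89,0,0,0,0],[6,2.06,-2.89,0,0,0,0],[6,2.06,-2.89,0,0,0,0],[6,2.06,-2.89,0,0,0,0],[6,2.06,-2.89,0,0,0,0],[6,2.06,-2.89,0,0,0,0],[6,2.06,-2.89,0,0,0,0],[6,2.06,-2.89,0,0,0,0],[6,2.06,-2.89,0,0,0,0],[6,2.06,-2.89,0,0,0,0],[6,2.06,-2.89,0,0,0,0],[6,0,0,0,0,0,0],[6,0,0,0,0,0,0]]
  ]
}}

```text
time: 4.1
tool_pos: [-0.6043, 0.0478, 0.2305]
tool_rot: [0.001, 0.193, 0.981, 0.0]
contact_force: [0.5, -0.0, 0.9]
gripper_width: 0.701
grasp_force: 0.0
```

Request:
{"name": "jog_arm", "arguments": {
  "moves": [
    [[6,0,0,0,0,0,0.123],[6,0,0,0,0,0,0.123],[6,0,0,0,0,0,0.123],[6,0,0,0,0,0,0.123],[6,0,0,0,0,0,0.123],[6,0,0,0,0,0,0.123],[6,0,0,0,0,0,0.123],[6,0,0,0,0,0,0.123],[6,0,0,0,0,0,0.123],[6,0,0,0,0,0,0.123],[6,0,0,0,0,0,0.123],[6,0,0,0,0,0,0.123],[6,0,0,0,0,0,0],[6,0,0,0,0,0,0],[6,0,0,0,0,0,0]]
  ]
}}

```text
time: 5.35
tool_pos: [-0.5965, 0.0739, 0.231]
tool_rot: [0.007, 0.791, 0.612, -0.009]
contact_force: [-0.2, -0.7, 0.6]
gripper_width: 0.706
grasp_force: 0.0
```

My tool-x sign was wrong: x = (−sin, cos). The arm swung the wrong way, but it stayed in free air. I'll fix the helper and come back.

```bash
cat >> h.py <<'E'
def plan(wps,yw,step=3.8,p=None,y0=None):
    """translate through waypoints at fixed yaw, counts and rows (tool axes, cm)"""
    p=np.array(state()['tool_pos'] if p is None else p); y=yaw()[0] if y0 is None else y0
    for w in wps:
        e=(np.array(w)-p)*100; n=max(1,int(np.ceil(np.linalg.norm(e)/step))); e=e/n
        print(n,'x',[round(float(v),2) for v in(-e[0]*np.sin(y)+e[1]*np.cos(y),e[0]*np.cos(y)+e[1]*np.sin(y),-e[2])]); p=np.array(w)
    print('yaw',round(float(y),4),'turn z total',round(float(-((yw-y+np.pi/2)%np.pi-np.pi/2)),3))
E
python3 - <<'E'
from h import *
s=state();print(s['joint_pos'].round(3),s['tool_pos'].round(4),yaw()[1].round(3))
f=grab_frame('top'); c=cloud(f,np.ones((384,512),bool)); k=(c[:,2]>.16)&(c[:,0]<1)&(c[:,1]<1)
c=c[k]; print(np.percentile(c,[2,50,98],axis=0).round(3))
q=c[(c[:,1]>.5)]; print('roll',np.percentile(q,[2,50,98],axis=0).round(3))
for o in('reader','mark'): print(o,topcirc(cloud(f,regions_of(o,f)[0]['pixels']),*((.03,.045) if o=='reader' else (-.01,.01))))
plan([(-.2,.36,.231),(.1,.45,.231),(.35,.25,.231),(.46,-.1,.231),(.464,-.391,.231)],-.297)
E
```

```text
[ 2.884 -0.006  1.673  0.023  1.474  3.135] [-0.5965  0.0739  0.231 ] [[ 0.25   0.968 -0.007]
 [ 0.968 -0.25  -0.022]
 [-0.023 -0.001 -1.   ]]
[[0.28  0.618 0.162]
 [0.333 0.629 0.206]
 [0.383 0.654 0.222]]
roll [[0.28  0.618 0.162]
 [0.333 0.629 0.206]
 [0.383 0.654 0.222]]
reader [ 0.493  -0.294   0.0544  0.4927 -0.2941  0.035 ]
mark [ 5.595e-01 -7.290e-02  7.700e-02  5.586e-01 -7.360e-02  5.000e-04]
13 x [2.9, 2.41, -0.0]
9 x [1.8, 2.98, -0.0]
9 x [-1.46, 3.24, -0.0]
10 x [-3.12, 1.94, -0.0]
8 x [-3.51, 0.95, -0.0]
yaw -0.2516 turn z total 0.045
```

Request:
{"name": "jog_arm", "arguments": {
  "moves": [
    [[6,2.9,2.41,0,0,0,0],[6,2.9,2.41,0,0,0,0],[6,2.9,2.41,0,0,0,0],[6,2.9,2.41,0,0,0,0],[6,2.9,2.41,0,0,0,0],[6,2.9,2.41,0,0,0,0],[6,2.9,2.41,0,0,0,0],[6,2.9,2.41,0,0,0,0],[6,2.9,2.41,0,0,0,0],[6,2.9,2.41,0,0,0,0],[6,2.9,2.41,0,0,0,0],[6,2.9,2.41,0,0,0,0],[6,2.9,2.41,0,0,0,0]]
  ]
}}

```text
time: 6.58
tool_pos: [-0.1984, 0.3608, 0.2222]
tool_rot: [0.006, 0.79, 0.613, -0.009]
contact_force: [-1.0, 1.1, -0.0]
gripper_width: 0.706
grasp_force: 0.0
```

Request:
{"name": "jog_arm", "arguments": {
  "moves": [
    [[6,1.8,2.98,0,0,0,0],[6,1.8,2.98,0,0,0,0],[6,1.8,2.98,0,0,0,0],[6,1.8,2.98,0,0,0,0],[6,1.8,2.98,0,0,0,0],[6,1.8,2.98,0,0,0,0],[6,1.8,2.98,0,0,0,0],[6,1.8,2.98,0,0,0,0],[6,1.8,2.98,0,0,0,0],[6,-1.46,3.24,0,0,0,0],[6,-1.46,3.24,0,0,0,0],[6,-1.46,3.24,0,0,0,0],[6,-1.46,3.24,0,0,0,0],[6,-1.46,3.24,0,0,0,0],[6,-1.46,3.24,0,0,0,0],[6,-1.46,3.24,0,0,0,0],[6,-1.46,3.24,0,0,0,0],[6,-1.46,3.24,0,0,0,0],[6,0,0,0,0,0,0],[6,0,0,0,0,0,0]]
  ]
}}

```text
time: 8.25
tool_pos: [0.3507, 0.2495, 0.2209]
tool_rot: [0.007, 0.791, 0.611, -0.009]
contact_force: [-0.3, -0.3, 0.3]
gripper_width: 0.699
grasp_force: 0.0
```

```bash
python3 - <<'E'
from h import *
s=state();print(s['joint_pos'].round(3),s['tool_pos'].round(4),yaw()[1].round(3))
plan([(.46,-.1,.231),(.464,-.391,.231)],-.297)
E
```

```text
[ 0.456 -0.423  2.045 -0.017  1.536  0.712] [0.3507 0.2495 0.2209] [[ 0.252  0.968 -0.007]
 [ 0.967 -0.252 -0.022]
 [-0.023 -0.001 -1.   ]]
10 x [-3.11, 1.94, -0.1]
8 x [-3.51, 0.97, -0.0]
yaw -0.2552 turn z total 0.042
```

Request:
{"name": "jog_arm", "arguments": {
  "moves": [
    [[6,0,0,0,0,0.023,0],[6,-3.11,1.94,0,0,0,0],[6,-3.11,1.94,0,0,0,0],[6,-3.11,1.94,0,0,0,0],[6,-3.11,1.94,0,0,0,0],[6,-3.11,1.94,0,0,0,0],[6,-3.11,1.94,0,0,0,0],[6,-3.11,1.94,0,0,0,0],[6,-3.11,1.94,0,0,0,0],[6,-3.11,1.94,0,0,0,0],[6,-3.11,1.94,0,0,0,0],[6,-3.51,0.97,0,0,0,0],[6,-3.51,0.97,0,0,0,0],[6,-3.51,0.97,0,0,0,0],[6,-3.51,0.97,0,0,0,0],[6,-3.51,0.97,0,0,0,0],[6,-3.51,0.97,0,0,0,0],[6,-3.51,0.97,0,0,0,0],[6,-3.51,0.97,0,0,0,0],[6,0,0,0,0,0,0.042]]
  ]
}}

```text
time: 9.92
tool_pos: [0.4658, -0.394, 0.2203]
tool_rot: [0.001, 0.804, 0.595, -0.001]
contact_force: [-0.5, 0.7, 0.4]
gripper_width: 0.704
grasp_force: 0.0
```

Request:
{"name": "jog_arm", "arguments": {
  "moves": [
    [[6,0,0,0,0,0,0],[6,0,0,0,0,0,0],[6,0,0,0,0,0,0]]
  ]
}}

```text
time: 10.17
tool_pos: [0.4661, -0.3887, 0.2207]
tool_rot: [-0.0, 0.802, 0.597, 0.0]
contact_force: [-0.7, 0.2, -0.4]
gripper_width: 0.7
grasp_force: 0.0
```

```bash
python3 - <<'E'
from h import *
s=state();print(s['joint_pos'].round(3),s['tool_pos'].round(4),yaw()[1].round(3))
f=grab_frame('top')
print(topcirc(cloud(f,regions_of('reader',f)[0]['pixels']),.03,.045))
plan([(.4642,-.391,.011)],-.297)
E
```

```text
[-0.818  0.017  1.667  0.     1.458 -0.527] [ 0.4661 -0.3887  0.2207] [[ 0.287  0.958 -0.   ]
 [ 0.958 -0.287  0.001]
 [ 0.001 -0.    -1.   ]]
[ 0.4927 -0.2947  0.0554  0.4937 -0.2947  0.0351]
6 x [-0.04, -0.02, 3.5]
yaw -0.2914 turn z total 0.006
```

Request:
{"name": "jog_arm", "arguments": {
  "moves": [
    [[6,-0.02,0,3.5,0,0,0.006],[6,0,0,3.5,0,0,0],[6,0,0,3.5,0,0,0],[6,0,0,3.5,0,0,0],[6,0,0,3.0,0,0,0],[6,0,0,2.5,0,0,0],[6,0,0,1.5,0,0,0],[6,0,0,0,0,0,0],[6,0,0,0,0,0,0]]
  ]
}}

```text
time: 11.02
tool_pos: [0.4651, -0.3895, 0.0101]
tool_rot: [-0.001, 0.805, 0.594, -0.0]
contact_force: [-0.2, -0.2, 0.4]
gripper_width: 0.703
grasp_force: 0.0
```

```bash
python3 - <<'E'
from h import *
s=state();print(s['tool_pos'].round(4))
# required centre-line: reader final; TCP final = mark - dir*0.057
plan([(.5608-.2927*.15,-.0755-.9562*.15,.011),(.5608-.2927*.057,-.0755-.9562*.057,.011)],-.297)
E
```

```text
[ 0.4651 -0.3895  0.0101]
5 x [3.57, -0.01, -0.02]
3 x [3.1, -0.01, -0.0]
yaw -0.2989 turn z total -0.002
```

Request:
{"name": "jog_arm", "arguments": {
  "moves": [
    [[6,1.5,0,0,0,0,0],[6,1.0,0,0,0,0,0],[6,0.8,0,0,0,0,0],[6,0.8,0,0,0,0,0],[6,0.8,0,0,0,0,0],[6,0.8,0,0,0,0,0],[6,0.8,0,0,0,0,0],[6,1,0,0,0,0,0],[6,1,0,0,0,0,0],[6,1,0,0,0,0,0],[6,1,0,0,0,0,0],[6,1,0,0,0,0,0],[6,1,0,0,0,0,0],[6,1,0,0,0,0,0],[6,0.6,0,0,0,0,0],[6,0.4,0,0,0,0,0],[6,0,0,0,0,0,0]]
  ]
}}

```text
time: 12.43
tool_pos: [0.5087, -0.2513, 0.0108]
tool_rot: [-0.0, 0.805, 0.594, 0.0]
contact_force: [1.1, -1.9, 2.6]
gripper_width: 0.706
grasp_force: 1.3
```

```bash
python3 - <<'E'
from h import *
s=state();print(s['tool_pos'].round(4),s['contact_force'].round(1))
for n in('top','side'):
  f=grab_frame(n); cv2.imwrite(f'pics/p1{n}.png',f['color'])
  for r in regions_of('reader',f)[:2]: print(n,r['p'],topcirc(cloud(f,r['pixels']),.03,.042))
E
```

```text
[ 0.5087 -0.2513  0.0108] [ 1.1 -1.9  2.6]
top 0.91 [ 0.5249 -0.1969  0.0547  0.5269 -0.1916  0.0351]
top 0.74 [ 0.6888 -0.3065  0.0273  0.682  -0.2949  0.0358]
side 0.9 [ 0.5215 -0.2071  0.0649  0.5148 -0.1861  0.0352]
side 0.29 [0.4914 0.3081 0.0992 0.4716 0.2796 0.0365]
```

Request:
{"name": "jog_arm", "arguments": {
  "moves": [
    [[6,0.5,0,0,0,0,0],[6,0.8,0,0,0,0,0],[6,1,0,0,0,0,0],[6,1,0,0,0,0,0],[6,1,0,0,0,0,0],[6,1,0,0,0,0,0],[6,1,0,0,0,0,0],[6,1,0,0,0,0,0],[6,1,0,0,0,0,0],[6,1,0,0,0,0,0],[6,1,0,0,0,0,0],[6,0.8,0,0,0,0,0],[6,0.6,0,0,0,0,0],[6,0.4,0,0,0,0,0],[6,0.2,0,0,0,0,0],[6,0,0,0,0,0,0],[6,0,0,0,0,0,0]]
  ]
}}

```text
time: 14.05
tool_pos: [0.5448, -0.1347, 0.0109]
tool_rot: [-0.0, 0.805, 0.593, 0.0]
contact_force: [-0.3, -0.2, 0.5]
gripper_width: 0.7
grasp_force: 0.0
```

Request:
{"name": "jog_arm", "arguments": {
  "moves": [
    [[6,-1,0,0,0,0,0],[6,-3,0,0,0,0,0],[6,-4,0,0,0,0,0],[6,-1,0,-4,0,0,0],[6,-2,0,-4,0,0,0],[6,0,0,-4,0,0,0],[6,0,0,-4,0,0,0],[6,0,0,-4,0,0,0],[6,0,0,-4,0,0,0],[6,-4,0,0,0,0,0],[6,-4,0,0,0,0,0],[6,0,0,0,0,0,0]]
  ]
}}

```text
time: 15.05
tool_pos: [0.487, -0.3209, 0.2497]
tool_rot: [0.002, 0.807, 0.591, -0.001]
contact_force: [0.0, 1.3, 0.7]
gripper_width: 0.701
grasp_force: 0.0
```

```bash
python3 - <<'E'
from h import *
s=state();print(s['joint_pos'].round(3),s['tool_pos'].round(4),s['contact_force'].round(1))
for n in('top','side'):
  f=grab_frame(n); cv2.imwrite(f'pics/p2{n}.png',f['color']); H=hsv(f)
  r=regions_of('reader',f)[0]; print(n,r['p'],topcirc(cloud(f,r['pixels']),.03,.042))
  rr=[int(a) for a in r['rect']]; m=np.zeros((384,512),bool); m[rr[1]-9:rr[1]+10,rr[0]-9:rr[0]+10]=1
  g=m&(H[...,0]>40)&(H[...,0]<90)&(H[...,1]>100)&(H[...,2]>50); v,u=np.nonzero(g); print('window',g.sum(),onz(f,u.mean(),v.mean(),.035).round(4))
  k=regions_of('mark',f)
  if k: print('mark',topcirc(cloud(f,k[0]['pixels']),-.01,.01))
E
```

```text
[-0.709 -0.058  1.693 -0.003  1.503 -0.403] [ 0.487  -0.3209  0.2497] [0.  1.3 0.7]
top 0.86 [ 0.5604 -0.0807  0.055   0.5598 -0.0806  0.0351]
window 0 [nan nan nan]
mark [ 5.593e-01 -7.480e-02  7.510e-02  5.572e-01 -6.340e-02  5.000e-04]
side 0.83 [ 0.5608 -0.0806  0.0564  0.5575 -0.0841  0.0352]
window 131 [ 0.562  -0.0807  0.035 ]
mark [ 0.5593 -0.0759  0.0741  0.53   -0.0867  0.001 ]<stdin>:7: RuntimeWarning: Mean of empty slice.
  ret = ret.dtype.type(ret / rcount)
```

```bash
python3 - <<'E'
from h import *
plan([(.4368,.3024,.2497)],-1.435)
E
```

```text
17 x [3.38, -1.36, -0.01]
yaw -0.2992 turn z total 1.136
```

View pics/p2side.png

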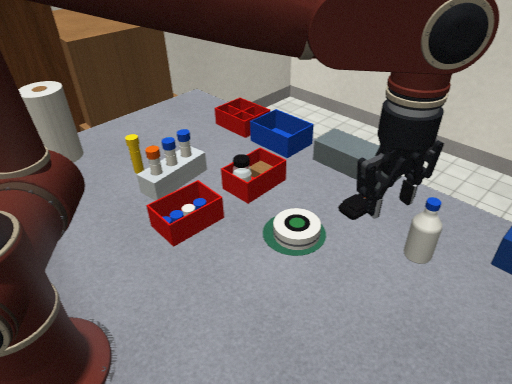

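The reader at (297,226) lies inside the mark, and nothing else has moved. Next is the tube.

Request:
{"name": "jog_arm", "arguments": {
  "moves": [
    [[6,3.38,-1.36,0,0,0,0],[6,3.38,-1.36,0,0,0,0],[6,3.38,-1.36,0,0,0,0],[6,3.38,-1.36,0,0,0,0],[6,3.38,-1.36,0,0,0,0],[6,3.38,-1.36,0,0,0,0],[6,3.38,-1.36,0,0,0,0],[6,3.38,-1.36,0,0,0,0],[6,3.38,-1.36,0,0,0,0],[6,3.38,-1.36,0,0,0,0],[6,3.38,-1.36,0,0,0,0],[6,3.38,-1.36,0,0,0,0],[6,3.38,-1.36,0,0,0,0],[6,3.38,-1.36,0,0,0,0],[6,3.38,-1.36,0,0,0,0],[6,3.38,-1.36,0,0,0,0],[6,3.38,-1.36,0,0,0,0]]
  ]
}}

```text
time: 16.77
tool_pos: [0.4365, 0.3049, 0.248]
tool_rot: [-0.0, 0.804, 0.594, -0.0]
contact_force: [1.2, -0.0, 0.4]
gripper_width: 0.697
grasp_force: 0.0
```

Request:
{"name": "jog_arm", "arguments": {
  "moves": [
    [[6,0,0,0,0,0,0.1136],[6,0,0,0,0,0,0.1136],[6,0,0,0,0,0,0.1136],[6,0,0,0,0,0,0.1136],[6,0,0,0,0,0,0.1136],[6,0,0,0,0,0,0.1136],[6,0,0,0,0,0,0.1136],[6,0,0,0,0,0,0.1136],[6,0,0,0,0,0,0.1136],[6,0,0,0,0,0,0.1136],[6,0,0,0,0,0,0],[6,0,0,0,0,0,0],[6,0,0,0,0,0,0]]
  ]
}}

```text
time: 17.85
tool_pos: [0.4375, 0.3026, 0.2479]
tool_rot: [-0.0, 0.998, 0.069, -0.0]
contact_force: [1.1, 0.5, -0.0]
gripper_width: 0.704
grasp_force: 0.0
```

```bash
python3 - <<'E'
from h import *
s=state();print(s['tool_pos'].round(4),yaw()[1].round(3))
plan([(.4368,.3024,.098)],-1.435,step=3)
f=grab_frame('side')
for t in regions_of('tube_orange',f): print(t['p'],topcirc(cloud(f,t['pixels']),.10,.14))
E
```

```text
[0.4375 0.3026 0.2479] [[ 0.991  0.137 -0.001]
 [ 0.137 -0.991  0.   ]
 [-0.001 -0.    -1.   ]]
5 x [-0.01, 0.0, 3.0]
yaw -1.4329 turn z total 0.002
0.8 [0.4381 0.3008 0.0183 0.4349 0.2953 0.1247]
0.56 [0.4481 0.4236 0.0199 0.4449 0.4183 0.1134]
```

Request:
{"name": "jog_arm", "arguments": {
  "moves": [
    [[6,-0.05,0,3,0,0,0],[6,0,0,3,0,0,0],[6,0,0,2.5,0,0,0],[6,0,0,2.5,0,0,0],[6,0,0,2,0,0,0],[6,0,0,1.5,0,0,0],[6,0,0,0.5,0,0,0],[6,0,0,0,0,0,0],[6,0,0,0,0,0,0]]
  ]
}}

```text
time: 18.7
tool_pos: [0.4377, 0.3024, 0.0987]
tool_rot: [-0.0, 0.998, 0.068, 0.0]
contact_force: [-0.1, 0.2, -0.8]
gripper_width: 0.702
grasp_force: 0.0
```

Request:
{"name": "jog_arm", "arguments": {
  "moves": [
    [[4,0,0,0,0,0,0],[3,0,0,0,0,0,0],[2,0,0,0,0,0,0],[0,0,0,0,0,0,0],[0,0,0,0,0,0,0],[0,0,0,0,0,0,0],[0,0,0,0,0,0,0],[0,0,0,0,0,0,0]]
  ]
}}

```text
time: 19.37
tool_pos: [0.4385, 0.3029, 0.1]
tool_rot: [-0.001, 0.998, 0.067, 0.001]
contact_force: [0.2, -0.0, 6.4]
gripper_width: 0.395
grasp_force: 59.3
```

Request:
{"name": "jog_arm", "arguments": {
  "moves": [
    [[0,0,0,-0.5,0,0,0],[0,0,0,-1,0,0,0],[0,0,0,-1.5,0,0,0],[0,0,0,-1.5,0,0,0],[0,0,0,-2,0,0,0],[0,0,0,-2,0,0,0],[0,0,0,-2,0,0,0],[0,0,0,-2,0,0,0],[0,0,0,-2,0,0,0],[0,0,0,-2,0,0,0],[0,0,0,-2,0,0,0],[0,0,0,-1,0,0,0],[0,0,0,-0.5,0,0,0],[0,0,0,0,0,0,0],[0,0,0,0,0,0,0],[0,0,0,0,0,0,0]]
  ]
}}

```text
time: 20.7
tool_pos: [0.4368, 0.3019, 0.2962]
tool_rot: [0.0, 0.998, 0.067, -0.002]
contact_force: [0.0, -0.1, -0.7]
gripper_width: 0.394
grasp_force: 59.8
```

```bash
cat >> h.py <<'E'
def tube(f,lo=None):
    """fit tube axis from white body cloud near the TCP"""
    p=state()['tool_pos']; c=cloud(f,np.ones((384,512),bool)); z=p[2]-c[:,2]
    k=(np.hypot(c[:,0]-p[0],c[:,1]-p[1])<.03)&(z>.0)&(z<.1); c=c[k]; return c
E
python3 - <<'E'
from h import *
s=state();print(s['tool_pos'].round(4),yaw()[1].round(3),s['gripper_width'],s['grasp_force'])
f=grab_frame('side'); cv2.imwrite('pics/lift.png',f['color'])
c=tube(f); print(len(c),np.percentile(c[:,2],[0,1,2,5,50,95,100]).round(4))
for a in np.arange(c[:,2].min(),c[:,2].max(),.015):
  q=c[(c[:,2]>=a)&(c[:,2]<a+.015)]
  if len(q)>3: print(round(a,3),len(q),q.mean(0).round(4))
plan([(.50,.12,s['tool_pos'][2]),(.5605,-.0807,s['tool_pos'][2])],-1.435,step=2.5)
E
```

```text
[0.4368 0.3019 0.2962] [[ 0.991  0.134 -0.003]
 [ 0.134 -0.991 -0.001]
 [-0.003  0.001 -1.   ]] 0.3935408683997962 59.81498301029205
408 [0.2106 0.212  0.2142 0.2172 0.2565 0.2903 0.296 ]
0.211 57 [0.4319 0.293  0.2185]
0.226 74 [0.4317 0.2927 0.2328]
0.241 70 [0.4319 0.2924 0.2482]
0.256 74 [0.4317 0.2917 0.263 ]
0.271 85 [0.4319 0.2918 0.2781]
0.286 48 [0.4305 0.2925 0.2903]
8 x [0.48, 2.36, -0.0]
9 x [0.37, 2.3, -0.0]
yaw -1.4361 turn z total -0.001
```

View pics/lift.png

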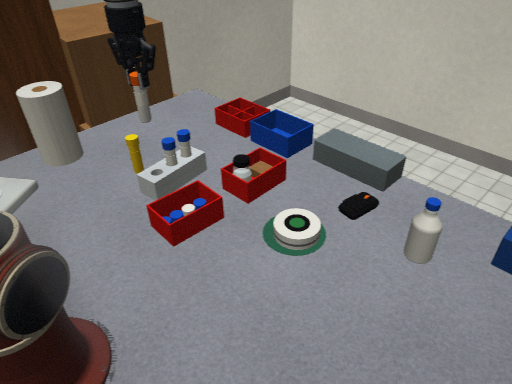

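The tube is held upright at (141,98) and its hole in the rack is empty. The underside is about 85 mm below the TCP. Now carrying it over.

Request:
{"name": "jog_arm", "arguments": {
  "moves": [
    [[0,0.2,1.0,0,0,0,0],[0,0.48,2.36,0,0,0,0],[0,0.48,2.36,0,0,0,0],[0,0.48,2.36,0,0,0,0],[0,0.48,2.36,0,0,0,0],[0,0.48,2.36,0,0,0,0],[0,0.48,2.36,0,0,0,0],[0,0.48,2.36,0,0,0,0],[0,0.37,2.3,0,0,0,0],[0,0.37,2.3,0,0,0,0],[0,0.37,2.3,0,0,0,0],[0,0.37,2.3,0,0,0,0],[0,0.37,2.3,0,0,0,0],[0,0.37,2.3,0,0,0,0],[0,0.37,2.3,0,0,0,0],[0,0.37,2.3,0,0,0,0],[0,0.37,2.3,0,0,0,0],[0,0.28,1.36,0,0,0,0],[0,0,0,0,0,0,0],[0,0,0,0,0,0,0]]
  ]
}}

```text
time: 22.42
tool_pos: [0.5613, -0.0809, 0.2972]
tool_rot: [-0.001, 0.998, 0.067, -0.001]
contact_force: [0.3, 0.2, -0.6]
gripper_width: 0.394
grasp_force: 59.9
```

Request:
{"name": "jog_arm", "arguments": {
  "moves": [
    [[0,0,0,1,0,0,0],[0,0,0,2,0,0,0],[0,0,0,2,0,0,0],[0,0,0,2,0,0,0],[0,0,0,2,0,0,0],[0,0,0,1,0,0,0],[0,0,0,1,0,0,0],[0,0,0,0.5,0,0,0],[0,0,0,0,0,0,0],[0,0,0,0,0,0,0],[0,0,0,0,0,0,0]]
  ]
}}

```text
time: 23.33
tool_pos: [0.5623, -0.0805, 0.1844]
tool_rot: [0.0, 0.998, 0.067, 0.001]
contact_force: [0.1, -0.4, 0.0]
gripper_width: 0.395
grasp_force: 59.8
```

```bash
cat > m.py <<'E'
from h import *
from scipy.optimize import least_squares
import sys
s=state();print(s['time'],s['tool_pos'].round(4),yaw()[1][:,2].round(3),s['gripper_width'].round(3),s['grasp_force'].round(1))
f=grab_frame('side'); cv2.imwrite(f'pics/{sys.argv[1]}.png',cv2.resize(f['color'][130:290,200:400],None,fx=3,fy=3,interpolation=cv2.INTER_CUBIC))
r=regions_of('reader',f)[0]; print('reader',r['p'],topcirc(cloud(f,r['pixels']),.03,.042))
c=tube(f); c=c[c[:,2]>.042]; print('bottom',np.percentile(c[:,2],[0,1,2,5]).round(4))
def res(p): 
  z=c[:,2]-c[:,2].mean(); return np.hypot(c[:,0]-p[0]-p[2]*z,c[:,1]-p[1]-p[3]*z)-.0142
o=least_squares(res,[*s['tool_pos'][:2],0,0],loss='soft_l1',f_scale=.001); zb=c[:,2].min()-c[:,2].mean()
print('axis',o.x.round(4),'rms',np.sqrt(np.mean(o.fun**2)).round(4),'bottom xy',(o.x[:2]+o.x[2:]*zb).round(4))
plan([(.5605,-.0807,.13)],-1.435,step=1)
E
python3 m.py m1
```

```text
Traceback (most recent call last):
  File "m.py", line 4, in <module>
    s=state();print(s['time'],s['tool_pos'].round(4),yaw()[1][:,2].round(3),s['gripper_width'].round(3),s['grasp_force'].round(1))
                                                                            ^^^^^^^^^^^^^^^^^^^^^^^^
AttributeError: 'float' object has no attribute 'round'
```

```bash
sed -i "s/s\['gripper_width'\].round(3),s\['grasp_force'\].round(1)/s['gripper_width'],s['grasp_force']/" m.py; python3 m.py m1
```

```text
23.3333 [ 0.5623 -0.0805  0.1844] [ 0.002 -0.    -1.   ] 0.39476497879862993 59.84775424003601
reader 0.63 [ 0.5608 -0.0821  0.0561  0.5574 -0.0852  0.0353]
bottom [0.0992 0.1015 0.1036 0.1067]
axis [ 0.5626 -0.0807 -0.0061 -0.0209] rms 0.0011 bottom xy [ 0.5629 -0.0797]
6 x [-0.03, -0.0, 0.9]
yaw -1.4362 turn z total -0.001
```

Request:
{"name": "jog_arm", "arguments": {
  "moves": [
    [[0,-0.15,0.1,1,0,0,0],[0,0,0,1,0,0,0],[0,0,0,1,0,0,0],[0,0,0,0.8,0,0,0],[0,0,0,0.6,0,0,0],[0,0,0,0.5,0,0,0],[0,0,0,0.3,0,0,0],[0,0,0,0.2,0,0,0],[0,0,0,0,0,0,0],[0,0,0,0,0,0,0],[0,0,0,0,0,0,0],[0,0,0,0,0,0,0]]
  ]
}}

```text
time: 24.43
tool_pos: [0.5605, -0.0817, 0.1295]
tool_rot: [0.0, 0.998, 0.067, 0.0]
contact_force: [0.1, -0.7, 0.4]
gripper_width: 0.391
grasp_force: 59.8
```

```bash
python3 m.py m2
```

```text
24.4333 [ 0.5605 -0.0817  0.1295] [ 0. -0. -1.] 0.3914498449018677 59.84716057777405
reader 0.77 [ 0.56   -0.0811  0.0555  0.5521 -0.0878  0.0352]
bottom [0.047  0.0493 0.0498 0.0522]
axis [ 0.5607 -0.0819 -0.0059 -0.0206] rms 0.001 bottom xy [ 0.561 -0.081]
1 x [0.02, -0.09, -0.07]
yaw -1.4361 turn z total -0.001
```

View pics/m2.png

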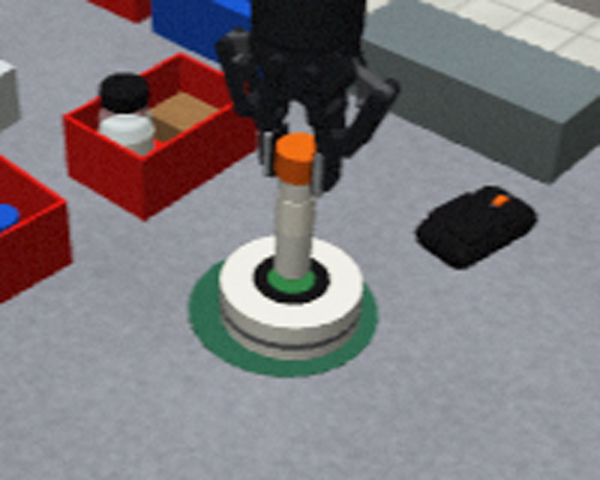

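The tube hangs upright at (295,230) in the crop, centred over the window with its underside about 10 mm above the glass. The reader is inside the mark and the bins are undisturbed, so I'm handing it in.

```bash
python3 -c "
from plant import *
print(job_done())"
```

```text
the job is handed in; nothing more can be done
None
```

I handed the job in at about 24 s without seeing a verdict: by camera the reader's centre is about 5 mm from the mark's centre, and the orange-capped tube is held upright over the window, within about 1 mm of its centre, underside about 10 mm above the glass (an early sign error swung the arm behind its base, in free air).

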